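Sweep leftover nuts off a chassis into the scrap bin

ROBOT

A 7-joint arm with a two-finger parallel gripper is mounted at the origin on the work surface. World frame = base frame: x ahead of the robot, y to its left, z up, the work surface at z = 0. Lengths are in m, angles in rad, forces in N, time in s.
With the tool pointing down it reaches from about 0.4 to 0.85 m from the base axis. Payload 10.4 kg.
Tool frame: the origin (TCP) lies between the finger pads; the fingertips stand ahead of it and the grasp point (between the pads) lies 5 mm behind it (manip.tip_extent is the z of the fingertips in the tool frame, in m); z points along the fingers, y is the line along which they close (so a half turn about z gives the same grasp; the last joint's range is limited). The gripper opens to 85 mm and grips with 20 to 120 N. Pads are 22 mm wide; open, the fingers measure 114 mm over their backs; the gripper's body (76 mm by 85 mm) begins 54 mm behind the grasp point. The pads swing forward as they close: fully open they stand 13 mm farther back than shut.
Start: joints at [-0.023, 0.332, -0.065, 1.46, 0.022, 1.35, -0.088], TCP at [0.625, 0, 0.245] pointing down, gripper open.
Joint ranges: [-2.6, 2.6], [-0.5, 2.12], [-1.47, 1.34], [0.16, 2.42], [-1.27, 4.41], [0.06, 2.06], [-2.6, 2.6]. Speed limits (rad/s): [2.22, 2.22, 2.79, 2.79, 3.14, 3.14, 3.14].

INTERFACE

Orientations are given as a unit quaternion [x, y, z, w].
In Python, from workcell import status, viewer, manip gives the robot as it stands.
- The arm moves only by the tool play_rows, never from a script. Its argument "plan" is one flat list of numbers, 7 for each row, row after row: the turn, a rotation vector about the tool's x, y, z in degrees, then the shift along the tool's x, y, z in m, then the opening, from 0 (shut) to 1 (fully open). In form: [ax, ay, az, dx, dy, dz, grip, ax, ay, az, dx, dy, dz, grip, ...]. A call has 1 to 20 rows; each row is the pose to reach, as a shift and turn from the pose commanded when the call began, along the tool's axes at that moment; what a row does not reach only later rows make up. A row lasts 1/8 s, in which the tool goes at most 62.5 mm and 10.7 degrees, less where a joint would pass 70% of its speed; a pose out of reach is approached as far as the arm can. A call with a gripper value outside its range is refused whole. The fingers move at their own pace and stop on an object; "squeeze" is the grip in N (left out, the last holds). Time passes only in rows, so rows that repeat a pose let the fingers close. It gives the time, the measured TCP pose, the force, the opening and the grip force at its end, in the units of the state.
- status.get_obs(): the state, without advancing time (a new reading comes with each control period).
- viewer.camera(name): name is "scene" or "side" or "wrist"; returns the picture (480x640x3 uint8, red, green, blue); there is no depth.
- viewer.camera_model(name): a dict with "fx", "fy", "cx", "cy" (pixels), "D" ([k1, k2, p1, p2, k3] as OpenCV has them; the pictures are not rectified), "R" (3x3) and "t" (3): a world point X has camera coordinates R X + t. Camera axes: x right, y down, z forward; pixel columns grow to the right and rows downward; lengths in m; the calibration is good to about 2 mm. A picture is of the moment at which its call begins: read the wrist's pose just before it. camera_model takes no time and is no camera call; for the wrist camera it gives the pose at the moment of the call.
- manip.hand_in(): hands the job in; it is judged then, once.
The state is a dict: "clock": time; "joint_pos": joint angles; "joint_velocities": joint speeds; "tau": joint torques, N m; "position": TCP position; "ee_rot": TCP orientation; "ft_force": force on the tool from outside, world axes, zero at the start; "torque": the same for the moment, N m; "grip_width": opening from 0.0 (shut) to 1.0 (fully open); "grasp_force": force on a finger pad.
Only numpy, scipy, OpenCV 4.12 (cv2) and the standard library are available. Lean on these libraries where they do the work, as an engineer would, in place of code of your own. Each camera call takes 0.05 s, during which the arm holds its last target. There are 200 camera calls.

TASK

Three leftover hex nuts lie on top of the flat metal chassis. Sweep them across the top with the fingertips and over the edge into the open bin that stands against one side of the chassis; push them only, do not pick them up. Leave the upright capacitor that stands among them, and the tape roll and bit case on the closed box opposite, where they are.

Things in the scene. Friction and masses are not known exactly. Their poses are not given: they have to be found in the camera images.
- chassis: Fixed flat dark grey metal chassis block, 280 mm along own x, 260 mm along own y, 60 mm high. Origin: centre of its underside; x points away from the robot (yaw up to 0.2 rad), z up. Flat top without rim: parts slide off its edges (own y = +-130 mm). Fixed along the top's far edge, from own x = 99 mm outwards, are grey terminal blocks (26 mm tall) and a black relay (36 mm tall).
- bin: Fixed open-topped bare steel bin, outside 280 x 120 x 52 mm, walls 3 mm, standing on the bench 2 mm from one long edge of the chassis (own y = +130 or -130 mm of the chassis, the side changes), its axes parallel to the chassis. Its rim is 8 mm below the chassis top. Origin: centre of its underside.
- junction_box: Fixed closed grey junction box with a flat white lid, 280 x 120 x 52 mm, against the opposite edge of the chassis from the bin, likewise 2 mm off. Origin: centre of its underside.
- nut0: Loose steel hex nut, 24 mm across flats (28 mm over corners), 13 mm high, about 33 g, lying flat on the chassis top. Origin: its centre, 6.5 mm above the chassis top; z is the hole's axis. To be swept into the bin; the three nuts are alike.
- nut1: Loose steel hex nut, 24 mm across flats (28 mm over corners), 13 mm high, about 33 g, lying flat on the chassis top. Origin: its centre, 6.5 mm above the chassis top; z is the hole's axis. To be swept into the bin; the three nuts are alike.
- nut2: Loose steel hex nut, 24 mm across flats (28 mm over corners), 13 mm high, about 33 g, lying flat on the chassis top. Origin: its centre, 6.5 mm above the chassis top; z is the hole's axis. To be swept into the bin; the three nuts are alike.
- capacitor: Loose silvery round capacitor standing upright on the chassis top among the nuts, 25 mm diameter, 38 mm high, 30 g. Origin: centre of its underside. Leave it. It and the nuts lie one each near chassis own x = -100, -50, 0 and 50 mm (within 6 mm), in any order, and within 55 mm of the chassis's middle along own y.
- tape_roll: Loose black roll of tape lying flat on the junction box's lid, 72 mm diameter, 19 mm high. Origin: centre of its underside. Leave it.
- bit_case: Loose grey screwdriver-bit case lying flat on the junction box's lid, 70 x 40 x 18 mm. Origin: centre of its underside. Leave it.
Not all that is in view belongs to the job. What is shaped like the nut1 but red or yellow is not meant.

How it is judged:
By the outcome, as a careful person would: the job done as asked, in the order asked, and still so for the second after the job is handed in, with the robot touching nothing.
It also fails if it takes over 51 s, if anything falls off the work surface, if the arm or the gripper's body presses on something with over 40 N, if the wrist force passes 120 N, or if a joint passes its speed limit or range.

## Working session

There is one attempt and no reset: what is moved stays moved. The work goes in short steps, Python scripts to look and compute and a tool call to move; the robot and the scene stay as the last step left them, time stands still between calls to the robot, and variables do not carry over. Pictures are saved under pics/ and viewed, at most 10 in all, crops included, and the job is handed in when it is done.

Besides the shell and the picture viewer there is one more tool, called after ">>>" as name(argument=value, ...) on one line, values as JSON. play_rows: Moves the arm, as the interface text tells. Its arguments: {"type":"object","properties":{"plan":{"type":"array","items":{"type":"number"}},"squeeze":{"type":"number"}},"required":["plan"]}

```bash
mkdir -p pics; ls
python3 - <<'E'
from workcell import status, viewer, manip
import cv2,numpy as np
o=status.get_obs();print(o['clock'],o['position'],o['ee_rot'],o['grip_width'],manip.tip_extent)
a=viewer.camera("scene");b=viewer.camera("side")
np.save('scene0.npy',a);np.save('side0.npy',b)
cv2.imwrite('pics/scene0.png',a[:,:,::-1]);cv2.imwrite('pics/side0.png',b[:,:,::-1])
for n in("scene","side"):
  m=viewer.camera_model(n);print(n,{k:np.round(v,3).tolist() for k,v in m.items()})
E
```

```text
pics
0.0 [ 6.24645932e-01 -3.85452830e-06  2.44494846e-01] [ 7.07091710e-01  7.07121483e-01 -5.32467898e-04 -4.88076642e-04] 0.9991399571804126 0.014
scene {'fx': 542.134, 'fy': 542.134, 'cx': 315.111, 'cy': 240.053, 'D': [0.024, 0.0, 0.0, 0.0, 0.0], 'R': [[0.573, 0.819, -0.02], [0.565, -0.413, -0.714], [-0.593, 0.398, -0.7]], 't': [-0.367, -0.257, 1.126]}
side {'fx': 534.842, 'fy': 534.842, 'cx': 312.968, 'cy': 246.73, 'D': [-0.021, 0.0, 0.0, 0.0, 0.0], 'R': [[-0.998, -0.062, -0.01], [-0.03, 0.602, -0.798], [0.055, -0.796, -0.602]], 't': [0.591, 0.085, 0.787]}
```

View pics/scene0.png

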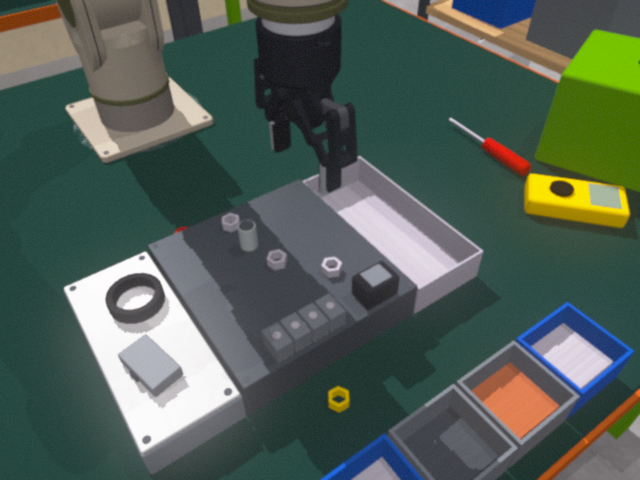

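View pics/side0.png

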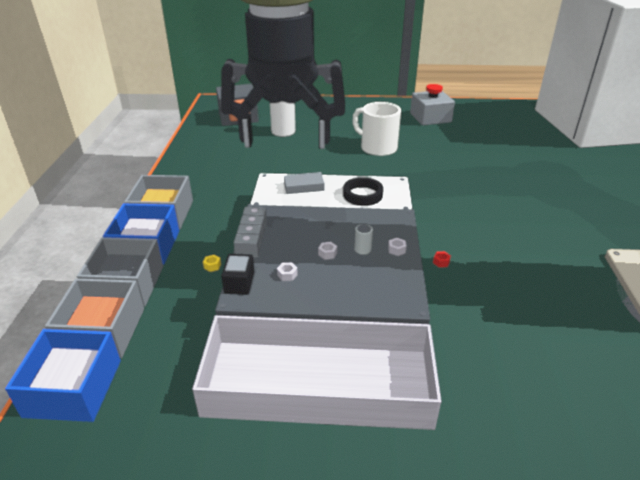

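The scene view shows three silvery nuts on the chassis at (231,221), (277,259) and (331,267), with the capacitor at (248,235). The bin is on the right of the chassis, and the tape roll and bit case are on the white lid to the left. The side view shows the same nuts at (397,246), (328,250) and (287,271), the capacitor at (363,238), and the bin nearest the camera (+y).

Nut candidates are the three steel ones on the chassis, the red one at (181,231) and the yellow one at (339,399) in the scene view. The steel ones fit the description. The red and yellow ones are excluded and lie on the bench.

```bash
cat > h.py <<'E'
import numpy as np,cv2
from workcell import viewer
def ray(m,px):
    K=np.array([[m['fx'],0,m['cx']],[0,m['fy'],m['cy']],[0,0,1.]])
    u=cv2.undistortPoints(np.array([[px]],float),K,np.array(m['D'],float))[0,0]
    R=np.array(m['R']);t=np.array(m['t']);return -R.T@t,R.T@np.r_[u,1]
def onz(m,px,z):
    c,d=ray(m,px);return c+d*(z-c[2])/d[2]
def blob(img,px,r=13,dv=45):
    x,y=px;g=cv2.cvtColor(img,cv2.COLOR_RGB2GRAY)[y-r:y+r+1,x-r:x+r+1]
    mk=(g>np.median(np.r_[g[0],g[-1],g[:,0],g[:,-1]])+dv).astype(np.uint8)
    cs=max(cv2.findContours(mk,0,2)[0],key=cv2.contourArea)
    bx,by,w,h=cv2.boundingRect(cs)
    return x-r+bx+(w-1)/2,y-r+by+(h-1)/2,w,h
E
python3 - <<'E'
from h import *
a=np.load('scene0.npy');b=np.load('side0.npy');S=viewer.camera_model('scene');T=viewer.camera_model('side')
for n,p,q in [('nA',(231,221),(397,246)),('nB',(277,259),(328,250)),('nC',(331,267),(287,271))]:
    for im,m,x in((a,S,p),(b,T,q)):
        bl=blob(im,x,13,30);print(n,np.round(bl,1),onz(m,bl[:2],.0665).round(4))
for n,m,p in [('capbase',S,(249,247)),('capbase',T,(363,248)),('captop',S,(247,223)),('captop',T,(364,228))]:
    print(n,onz(m,p,.06 if 'base' in n else .098).round(4))
for p in [(150,247),(303,182),(415,290),(246,390)]: print('S corner',onz(S,p,.06).round(4))
for p in [(220,316),(427,318),(415,210)]: print('T corner',onz(T,p,.06).round(4))
c=cv2.resize(a[190:310,140:350],(800,457),interpolation=cv2.INTER_CUBIC)
cv2.imwrite('pics/crop.png',c[:,:,::-1])
E
```

```text
nA [232.5 223.5  24.   22. ] [ 0.475  -0.0294  0.0665]
nA [397.  246.5  19.   18. ] [ 0.4676 -0.0305  0.0665]
nB [276.5 259.   20.   21. ] [ 0.5729 -0.0155  0.0665]
nB [327. 250.  19.  19.] [ 0.5714 -0.0168  0.0665]
nC [331.  263.5  21.   16. ] [0.623  0.0392 0.0665]
nC [287. 271.  21.  19.] [0.6258 0.0347 0.0665]
capbase [ 0.5249 -0.0314  0.06  ]
capbase [ 0.5178 -0.0329  0.06  ]
captop [ 0.5184 -0.0262  0.098 ]
captop [ 0.5181 -0.0312  0.098 ]
S corner [ 0.4426 -0.1442  0.06  ]
S corner [0.4488 0.1115 0.06  ]
S corner [0.7193 0.1026 0.06  ]
S corner [ 0.7171 -0.1461  0.06  ]
T corner [0.7044 0.1223 0.06  ]
T corner [0.4376 0.1121 0.06  ]
T corner [ 0.4303 -0.1418  0.06  ]
```

View pics/crop.png

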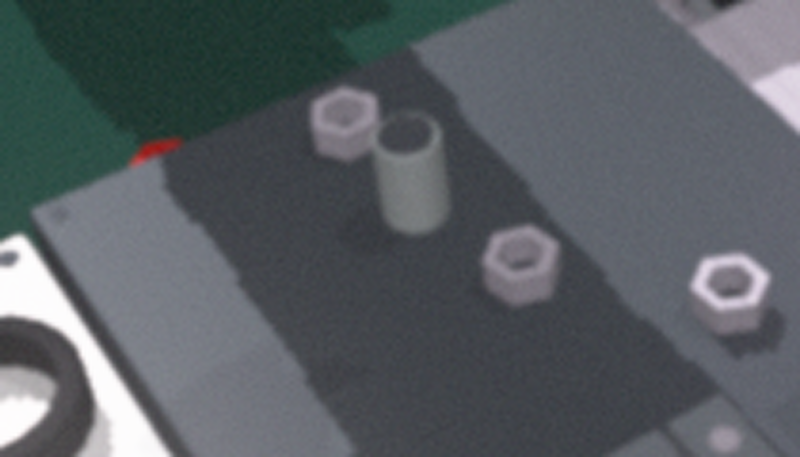

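The crop shows three plain steel hex nuts, at crop pixels (345,123), (521,265) and (730,292). The grey cylinder at (410,180) is the capacitor, and red is only the decoy beyond the edge. I'll sweep the nuts one at a time along +y, which is tool +x, with nearly closed fingers. First I move above and behind nut A.

>>> play_rows(plan=[0,0,0,-0.03,-0.05,0.03,0.12,0,0,0,-0.05,-0.1,0.06,0.12,0,0,0,-0.073,-0.157,0.1,0.12,0,0,0,-0.073,-0.157,0.1,0.12,0,0,0,-0.073,-0.157,0.1,0.12,0,0,0,-0.073,-0.157,0.1,0.12,0,0,0,-0.073,-0.157,0.1,0.12,0,0,0,-0.073,-0.157,0.1,0.12])

```text
clock: 1.1
position: [0.4687, -0.0727, 0.1456]
ee_rot: [0.707, 0.707, 0.0, 0.0]
ft_force: [0.1, -0.2, -0.1]
grip_width: 0.119
grasp_force: 0.0
```

Run:
```python
from h import *
from workcell import status,manip
o=status.get_obs();print(o['clock'],o['position'],o['grip_width'],o['ft_force'],manip.tip_extent)
m=viewer.camera_model('wrist');a=viewer.camera('wrist');b=viewer.camera('side');
import pickle;pickle.dump((m,a),open('w1.pkl','wb'))
cv2.imwrite('pics/w1.png',np.hstack([cv2.resize(a,(400,300)),cv2.resize(b,(400,300))])[:,:,::-1])
```

```text
1.1 [ 0.46869179 -0.07267555  0.14557547] 0.11892520117498939 [ 0.13809825 -0.21763686 -0.14105766] 0.014
```

View pics/w1.png

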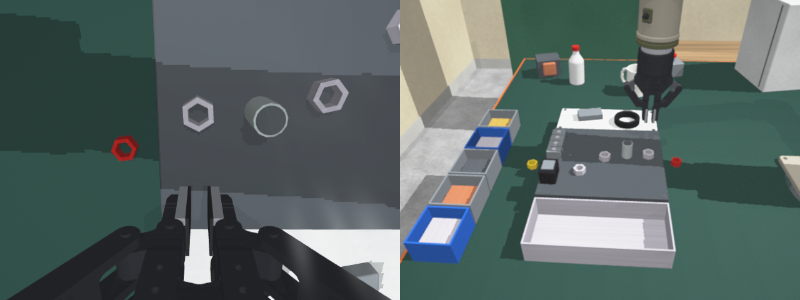

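The left half (wrist view) shows nut A at (198,114), in line with the fingertips at (198,200). The capacitor top is at (270,120), nut B at (330,95) and the red decoy at (123,148). The side view on the right shows nothing has moved. Next I refine the positions with the wrist camera.

Run:
```python
from h import *
import pickle;m,a=pickle.load(open('w1.pkl','rb'))
for n,p,z in [('A',(198,114),.073),('B',(330,95),.073),('captop',(270,120),.098),('chas near-left edge',(156,100),.06),('edge2',(153,5),.06),('edge3',(160,180),.06),('lid edge',(300,230),.06)]:
    print(n,onz(m,(p[0]*1.6+.3,p[1]*1.6+.3),z).round(4))
```

```text
A [ 0.4679 -0.0307  0.073 ]
B [ 0.5703 -0.0157  0.073 ]
captop [ 0.5182 -0.0301  0.098 ]
chas near-left edge [ 0.4332 -0.0214  0.06  ]
edge2 [0.4345 0.0488 0.06  ]
edge3 [ 0.433  -0.0942  0.06  ]
lid edge [ 0.5684 -0.1487  0.06  ]
```

>>> play_rows(plan=[0,0,0,0,0,0.03,0.12,0,0,0,0,0,0.055,0.12,0,0,0,0,0,0.062,0.12,0,0,0,0,0,0.067,0.12,0,0,0,0,0,0.067,0.12])

```text
clock: 1.82
position: [0.4684, -0.073, 0.0788]
ee_rot: [0.707, 0.707, 0.0, 0.0]
ft_force: [0.9, -0.6, -0.1]
grip_width: 0.119
grasp_force: 0.0
```

>>> play_rows(plan=[0,0,0,0.017,0,0,0.12,0,0,0,0.034,0,0,0.12,0,0,0,0.051,0,0,0.12,0,0,0,0.068,0,0,0.12,0,0,0,0.085,0,0,0.12,0,0,0,0.102,0,0,0.12,0,0,0,0.119,0,0,0.12,0,0,0,0.136,0,0,0.12,0,0,0,0.153,0,0,0.12,0,0,0,0.17,0,0,0.12,0,0,0,0.187,0,0,0.12,0,0,0,0.204,0,0,0.12,0,0,0,0.204,0,0,0.12,0,0,0,0.204,0,-0.04,0.12,0,0,0,0.204,0,-0.08,0.12,0,0,0,0.204,0,-0.08,0.12])

```text
clock: 3.82
position: [0.4698, 0.1309, 0.1613]
ee_rot: [0.707, 0.707, 0.002, 0.001]
ft_force: [-0.7, -0.8, 0.4]
grip_width: 0.117
grasp_force: 0.0
```

Run:
```python
from h import *
a=viewer.camera('scene');b=viewer.camera('side');
cv2.imwrite('pics/s2.png',np.hstack([a[150:450,60:500][:, :400],b[150:450,180:580]])[:,:,::-1])
```

```text
(no output)
```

View pics/s2.png

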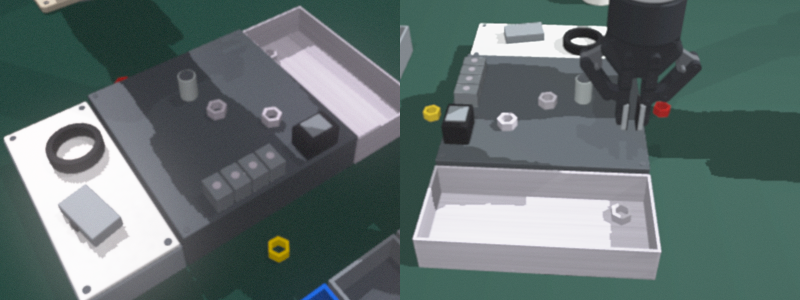

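The left half shows nut A gone from the chassis top and the capacitor still at its place (187,85). In the right half nut A lies in the bin at (620,212). Nut B is next, at (0.571, -0.016).

>>> play_rows(plan=[0,0,0,-0.05,0.027,0,0.12,0,0,0,-0.1,0.054,0,0.12,0,0,0,-0.15,0.08,0,0.12,0,0,0,-0.19,0.101,0,0.12,0,0,0,-0.19,0.101,0,0.12,0,0,0,-0.19,0.101,0.03,0.12,0,0,0,-0.19,0.101,0.06,0.12,0,0,0,-0.19,0.101,0.077,0.12,0,0,0,-0.19,0.101,0.083,0.12,0,0,0,-0.19,0.101,0.083,0.12])

```text
clock: 5.18
position: [0.5692, -0.0587, 0.0757]
ee_rot: [0.707, 0.707, 0.0, 0.0]
ft_force: [0.4, 0.2, 0.1]
grip_width: 0.121
grasp_force: 0.0
```

>>> play_rows(plan=[0,0,0,0.017,0,0,0.12,0,0,0,0.034,0,0,0.12,0,0,0,0.051,0,0,0.12,0,0,0,0.068,0,0,0.12,0,0,0,0.085,0,0,0.12,0,0,0,0.102,0,0,0.12,0,0,0,0.119,0,0,0.12,0,0,0,0.136,0,0,0.12,0,0,0,0.153,0,0,0.12,0,0,0,0.17,0,0,0.12,0,0,0,0.19,0,0,0.12,0,0,0,0.19,0,0,0.12,0,0,0,0.19,0,-0.04,0.12,0,0,0,0.19,0,-0.08,0.12,0,0,0,0.19,0,-0.08,0.12])

```text
clock: 7.05
position: [0.571, 0.1307, 0.1588]
ee_rot: [0.707, 0.707, 0.002, 0.002]
ft_force: [-0.5, 0.0, -0.0]
grip_width: 0.122
grasp_force: 0.0
```

Run:
```python
from h import *
a=viewer.camera('scene');b=viewer.camera('side');
cv2.imwrite('pics/s3.png',np.hstack([a[150:450,60:460],b[150:450,180:580]])[:,:,::-1])
```

```text
(no output)
```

View pics/s3.png

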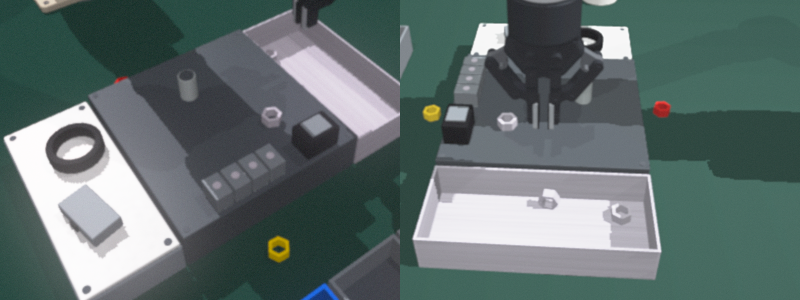

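Nut B is in the bin at (550,198), leaning by the wall. The capacitor hasn't moved, at (187,85). Now nut C, at (0.625, 0.037).

>>> play_rows(plan=[0,0,0,-0.05,0.02,0,0.12,0,0,0,-0.1,0.04,0,0.12,0,0,0,-0.139,0.054,0,0.12,0,0,0,-0.139,0.054,0,0.12,0,0,0,-0.139,0.054,0.03,0.12,0,0,0,-0.139,0.054,0.06,0.12,0,0,0,-0.139,0.054,0.075,0.12,0,0,0,-0.139,0.054,0.08,0.12,0,0,0,-0.139,0.054,0.08,0.12])

```text
clock: 8.28
position: [0.6233, -0.0077, 0.0758]
ee_rot: [0.707, 0.707, 0.0, 0.0]
ft_force: [-0.0, -0.6, 0.6]
grip_width: 0.125
grasp_force: 0.0
```

>>> play_rows(plan=[0,0,0,0.017,0,0,0.12,0,0,0,0.034,0,0,0.12,0,0,0,0.051,0,0,0.12,0,0,0,0.068,0,0,0.12,0,0,0,0.085,0,0,0.12,0,0,0,0.102,0,0,0.12,0,0,0,0.119,0,0,0.12,0,0,0,0.139,0,0,0.12,0,0,0,0.139,0,0,0.12,0,0,0,0.139,0,-0.04,0.12,0,0,0,0.139,0,-0.08,0.12,0,0,0,0.139,0,-0.12,0.12,0,0,0,0.139,0,-0.12,0.12,0,0,0,0.139,0,-0.12,0.12])

```text
clock: 10.02
position: [0.6229, 0.1303, 0.1948]
ee_rot: [0.707, 0.707, -0.0, 0.0]
ft_force: [-0.9, 0.2, 0.7]
grip_width: 0.123
grasp_force: 0.0
```

Run:
```python
from h import *
a=viewer.camera('scene');b=viewer.camera('side');
cv2.imwrite('pics/s4.png',np.hstack([a[150:450,60:460],b[150:450,180:580]])[:,:,::-1])
```

```text
(no output)
```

View pics/s4.png

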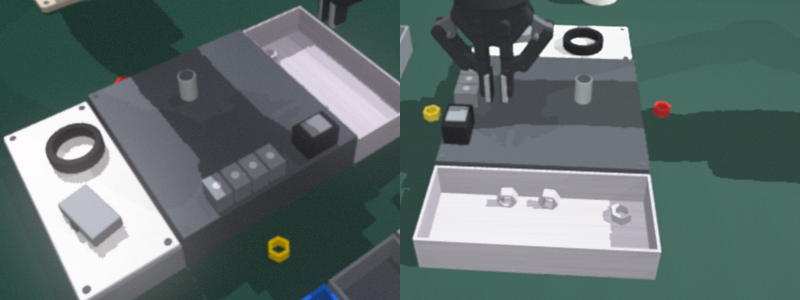

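All three nuts are in the bin, at (508,197), (550,198) and (620,212) in the right half. The chassis top holds only the capacitor at (187,85), and the tape roll and bit case haven't moved. The arm is clear, so I'm handing in.

```bash
python3 -c "
from workcell import manip
print(manip.hand_in())"
```

```text
the job is handed in; nothing more can be done
None
```

All three nuts were swept into the bin in about 10 s, the capacitor, tape roll and bit case show no movement in the final pictures, and the job is handed in.

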